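# Clip a specimen tube on the imaging rail and wind it to the focus index

### The arm

A 6-joint arm with a two-finger parallel gripper is mounted at the origin on the work surface. World frame = base frame: x ahead of the robot, y to its left, z up, the work surface at z = 0. Lengths are in m, angles in degrees, forces in N, time in s.
With the tool pointing down it reaches from about 0.375 to 0.925 m from the base axis. Payload 5.7 kg.
Tool frame: the origin (TCP) lies midway between the tips of the shut fingers; the grasp point (between the pads) lies 19 mm behind it; z points along the fingers, x is the direction in which the jaws open and shut, and the axes are right-handed (so a half turn about z gives the same grasp; the last joint's range is limited). The gripper opens to 88 mm and grips with 3 to 60 N. Pads are 20 mm wide; open, the fingers measure 115 mm over their backs; the gripper's body (75 mm by 178 mm) begins 61 mm behind the grasp point.
Start: joints at [63.192, 20.558, 86.54, -0, 72.909, -6.595], TCP at [0.207, 0.563, 0.223] pointing down, gripper open.
Joint ranges: [-170.27, 170.27], [-57.76, 135], [12.27, 136.19], [-55.21, 235.2], [11.17, 155.16], [-170.74, 170.74]. Speed limits (degrees/s): [136.94, 136.94, 180, 180, 180, 180].

### API

Orientations are given as a 3x3 rotation matrix whose columns are the frame's x, y, z axes.
In Python, from station import env, viewer, workorder gives the robot as it stands. Calls block until the motion is done:
- env.move_to(position, orientation): joint-space move of the TCP to a pose.
- env.move_linear(position, speed=0.15, rot=None): straight line of the TCP; rot=None keeps the orientation; speed is the mean speed in m/s.
- env.move_j(angles): joint-space move.
- env.open_jaws() and env.grasp(strength=None): open the fingers fully, or close them until they stop; strength is the grip in N (None keeps the last).
- env.dwell(seconds).
- env.solve_ik(position, orientation): joint angles nearest the present ones, or None.
- viewer.get_image(name): name is "side" or "top" or "wrist"; returns (picture, depth): 420x560x3 uint8, blue, green, red; 420x560 float32, m along the optical axis (not along the pixel's ray), 0 where there is no reading.
- viewer.camera_params(name): a dict with "camera_matrix" (3x3 intrinsics, pixels), "dist" ([k1, k2, p1, p2, k3] as OpenCV has them; the pictures are not rectified), "pose" (4x4, takes a point from camera to world coordinates). Camera axes: x right, y down, z forward; pixel columns grow to the right and rows downward; lengths in m; the calibration is good to about 2 mm. A picture is of the moment at which its call begins: read the wrist's pose just before it. camera_params takes no time and is no camera call; for the wrist camera it gives the pose at the moment of the call.
A pose or a line that the arm cannot do raises env.PlanningError and nothing moves.
- workorder.finish_job(): hands the job in, once; it reports no verdict.
Readings, each from a call of its own:
- env.current_time(): time.
- env.current_qpos(): joint angles.
- env.current_qd(): joint speeds.
- env.current_tau(): joint torques, N m.
- env.current_tool_pos(): TCP position.
- env.current_tool_rot(): TCP orientation.
- env.current_wrist_force(): force on the tool from outside, world axes, zero at the start.
- env.current_moment(): the same for the moment, N m.
- env.current_gripper_width(): opening from 0.0 (shut) to 1.0 (fully open).
Only numpy, scipy, OpenCV 4.12 (cv2) and the standard library are available. Lean on these libraries where they do the work, as an engineer would, in place of code of your own. Each camera call takes 0.05 s, during which the arm holds its last target. There are 200 camera calls.

### The job

Get the specimen tube ready for its photograph: take it from its rest, press it fully home into the two spring clips on the carriage of the imaging rail, centred between them and either way round. Wind the handwheel until the carriage's pointer stands opposite the tip of the index rider on the scale, and leave the other things on the bench where they are.

Things in the scene. Friction and masses are not known exactly. Their poses are not given: they have to be found in the camera images.
- rail: Imaging rail fixed on the bench, a screw slide across in front of the robot: base plate 375 x 130 mm, two dark bearing plates 100 mm high joined by guide shafts and a screw; handwheel at its right end, camera at its left (from x = +97 mm, 165 mm high). Origin on the bench, in the rail's middle line. x along the rail from wheel to camera, z up, y (towards the robot) across it
- handwheel (a joint): Turn in rad of the handwheel on the screw: aluminium, diameter 84 mm, 14 mm thick, axis level along rail x. Grows clockwise as seen from the wheel end looking along rail +x; 0: handle at the top, pi/2: on the rail's -y side. A clockwise turn drives the carriage 10 mm towards the camera. Range 0 to 52. It stays where left (about 3 N at the handle turn it); pushing the carriage does not move it
- wheel_hub (a point): Centre of the wheel's outer face, on its axis: rail x = -179 mm, 74 mm above the bench. A hand pointing straight down would strike the wheel when the handle is low: lean it about 40 degrees from vertical, so that the fingers point down and along rail +x
- handle_grip (a point): Where to hold the crank handle: a steel cylinder 14.4 mm in diameter, 34 mm long, parallel to the wheel's axis, 31 mm from it, turning freely on its spindle. The point is on the handle's axis, 25 mm out from the wheel's outer face (rail x = -204 mm); the handle ends 13 mm further out. Hold it with a finger on each side (rail y) and carry it round the circle without turning the hand
- carriage (a joint): Position of the carriage along the rail in m (0 to 0.085), growing away from the handwheel: an aluminium plate 90 mm (rail x) by 110 mm, its flat top 100 mm above the bench, with two spring clips on it
- clip_seat (a point): Middle between the two clips, on the axis of a seated tube, 30 mm above the carriage's top (130 mm above the bench); moves with the carriage, axes as the rail's. The tube lies along y. The clips stand 36 mm either side along y, each 10 mm wide along y; between them all is free down to the carriage's top. Pressing the tube straight down into both takes about 10 to 20 N
- near_clip (a point): The clip nearer the robot, on the axis of a seated tube, 36 mm from the clip seat; the other is its mirror image. Two upright steel fingers, one to the wheel's side and one to the camera's. Flared mouth about 38 mm wide, 21 mm above this point; the lips, 9 mm above it, leave 19 mm and spring apart as the tube is pushed down, then close over it. Below, the tube rests on a dark saddle
- pointer_tip (a point): Tip of the thin dark pointer on the carriage's far (rail -y) edge, which moves over the inner edge of the scale bar; the scale bar, 18 mm wide with lines every 5 mm, lies along the rail's far side, its face 100 mm above the bench
- index_tip (a point): Tip of the thin dark pointer of the index rider, a dark block 18 mm long with a small steel screw, clamped on the outer side of the scale bar. When set, the two tips face each other 2 mm apart across the scale, at the same rail x. At the start the carriage is 19 to 41 mm short of it, on the wheel's side
- tube: Specimen tube: closed clear glass, diameter 25 mm, a dried brown sea cucumber inside, white screw cap of diameter 29 mm. Origin on the tube's axis in the middle of the glass, x along the axis towards the cap; glass from -52 to +50 mm, cap from +50 to +68 mm. It may be rolled about x. About 60 g. Starts lying level in its rest
- tube_rest: White plastic rest carrying the tube at the start: base 120 x 56 x 8 mm, two upright V notches 10 mm thick, 38 mm either side of the middle. Origin at the bottom centre, x along the tube. The tube's axis is 45 mm above the bench; free between the notches down to the base. Fixed. Stands beyond the left or the right end of the rail
- tube_rack: Clear acrylic rack with a few small tubes, 110 x 66 x 83 mm, origin at the bottom centre; a bystander
- reagent_bottle: Clear reagent bottle with blue cap, diameter 70 mm, 135 mm high, origin at the bottom centre; a bystander
- specimen_jar: Clear jar with red lid, diameter 72 mm, 95 mm high, origin at the bottom centre; a bystander
Things that resemble listed ones, but are neither listed nor needed, are in the scene too. Of the things shaped like the tube, the clear one is meant.

How it is judged (in metres and radians):
At the end, for the whole second after the job is handed in: The tube lies snapped into both clips: its middle within 3 mm of the clip seat along the rail and in height and within 9 mm along the tube, its axis within 0.08 rad of square across the rail. The pointer's tip is within 2.5 mm of the index tip along the rail. Tube and carriage are at rest (z of tube in the frame of clip_seat between -0.003 and 0.003 m and x of tube in the frame of clip_seat between -0.003 and 0.003 m and y of tube in the frame of clip_seat between -0.009 and 0.009 m and angle between the x axis of tube and the y axis of clip_seat, either way round below 0.08 rad and x of pointer_tip in the frame of index_tip between -0.0025 and 0.0025 m and linear speed of tube below 0.02 m/s and velocity of joint carriage between -0.002 and 0.002 m/s); the robot touches nothing.
It fails at once if the tube rack is shifted by more than 3 cm (distance of tube_rack from where it was at the start of the episode above 0.03 m).
It fails at once if the reagent bottle is shifted by more than 3 cm (distance of reagent_bottle from where it was at the start of the episode above 0.03 m).
It fails at once if the specimen jar is shifted by more than 3 cm (distance of specimen_jar from where it was at the start of the episode above 0.03 m).
It also fails if it takes over 72 s, if anything falls off the work surface, if the arm or the gripper's body presses on something with over 40 N, if the wrist force passes 120 N, or if a joint passes its speed limit or range.

## Working session

There is one attempt and no reset: what is moved stays moved. The work goes in short steps, each a Python script; the robot and the scene stay as the last script left them, time stands still between calls to the robot, and variables do not carry over. Pictures are saved under pics/ and viewed, about 8 in all and at most 12, crops included, and the job is handed in when it is done.

```bash
ls; mkdir -p pics; cat > h.py <<'E'
import numpy as np, cv2, pickle
from station import env, viewer, workorder
def snap(n,f):
    p=viewer.camera_params(n); im,d=viewer.get_image(n)
    pickle.dump((im,d,p),open(f'pics/{f}.pkl','wb')); cv2.imwrite(f'pics/{f}.png',im); return im,d,p
def load(f): return pickle.load(open(f'pics/{f}.pkl','rb'))
def ray(p,uv):
    K=np.array(p['camera_matrix']);T=np.array(p['pose'])
    u=cv2.undistortPoints(np.array(uv,float).reshape(-1,1,2),K,np.array(p['dist'],float)).reshape(-1,2)
    r=np.c_[u,np.ones(len(u))]@T[:3,:3].T
    return T[:3,3],r
def plane(p,uv,z):
    o,r=ray(p,uv); return o+r*((z-o[2])/r[:,2])[:,None]
def bydepth(p,d,uv):
    o,r=ray(p,uv); return np.array([o+ri*d[int(round(v)),int(round(u))] for ri,(u,v) in zip(r,uv)])
def proj(p,X):
    T=np.linalg.inv(np.array(p['pose'])); rv=cv2.Rodrigues(T[:3,:3])[0]
    return cv2.projectPoints(np.array(X,float).reshape(-1,1,3),rv,T[:3,3],np.array(p['camera_matrix']),np.array(p['dist'],float))[0].reshape(-1,2)
E
python3 - <<'E'
from h import *
a=snap('top','top0')[0]; b=snap('side','side0')[0]
for n in('top','side'):
    p=viewer.camera_params(n); print(n,np.round(p['pose'],3).tolist(),np.round(p['camera_matrix'],1).tolist(),p['dist'])
print(env.current_time())
E
```

```text
pics
top [[0.013, -0.988, 0.157, 0.307], [-1.0, -0.014, -0.007, 0.095], [0.009, -0.157, -0.988, 1.491], [0.0, 0.0, 0.0, 1.0]] [[460.6, 0.0, 283.5], [0.0, 460.6, 217.9], [0.0, 0.0, 1.0]] [0.02146096 0.         0.         0.         0.        ]
side [[0.991, -0.098, 0.088, 0.407], [-0.13, -0.627, 0.768, -0.963], [-0.02, -0.773, -0.634, 0.997], [0.0, 0.0, 0.0, 1.0]] [[523.4, 0.0, 285.6], [0.0, 523.4, 208.2], [0.0, 0.0, 1.0]] [-0.0977062  0.         0.         0.         0.       ]
0.1
```

View pics/top0.png

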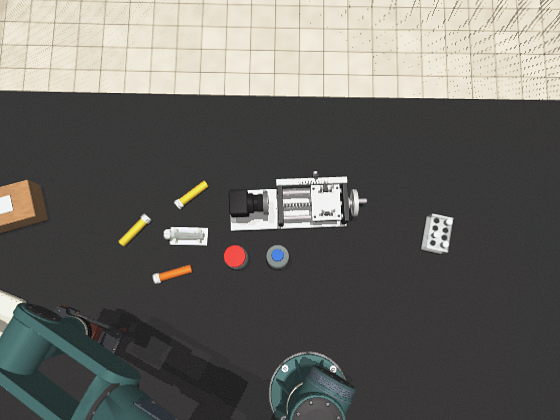

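View pics/side0.png

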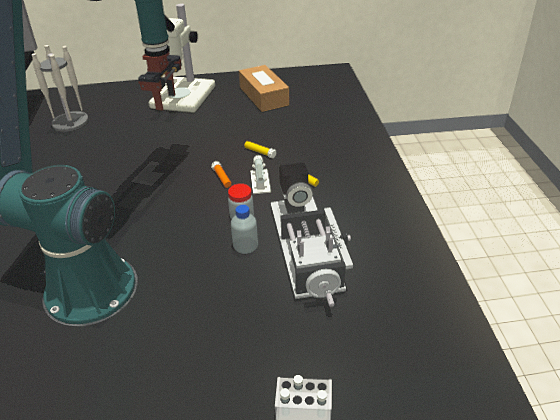

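Top view: the clear tube lies in the white rest at (186,236), cap at about (168,235). The look-alikes are yellow at (191,194) and (135,230), and orange at (172,274). The rail spans u 230–365 and v 175–230, with the wheel at (355,204). The jar is at (235,257) and the bottle at (278,257). I'll enlarge a crop to confirm.

```bash
python3 - <<'E'
from h import *
a,d,p=load('top0'); b,ds,ps=load('side0')
c=cv2.resize(a[165:275,155:375],None,fx=3.6,fy=3.6,interpolation=cv2.INTER_CUBIC)
cv2.imwrite('pics/c1.png',c)
# rest white mask component
hsv=cv2.cvtColor(a,cv2.COLOR_BGR2HSV)
m=((hsv[...,2]>150)&(hsv[...,1]<60)).astype(np.uint8)
n,l,s,cc=cv2.connectedComponentsWithStats(m)
for i in range(1,n):
    if s[i,4]>40 and s[i,1]>150: print(s[i],cc[i].round(1),plane(p,[cc[i]],0.03)[0].round(3))
E
```

```text
[ 276  177   71   44 1531] [318.1 196.3] [ 0.611 -0.027  0.03 ]
[230 189  50  42 821] [260.8 213.6] [0.552 0.157 0.03 ]
[353 189  14  25 137] [356.8 201.2] [ 0.597 -0.152  0.03 ]
[283 190  27   6 118] [295.5 191.8] [0.625 0.046 0.03 ]
[  0 195  13  19 199] [  5.4 204.2] [0.571 0.97  0.03 ]
[174 199   9  10  50] [178.2 203.4] [0.581 0.423 0.03 ]
[283 210  28  10 241] [296.8 214.3] [0.551 0.042 0.03 ]
[141 214   9   9  53] [145. 218.] [0.532 0.527 0.03 ]
[422 214  31  39 777] [436.5 233.2] [ 0.496 -0.406  0.03 ]
[281 221  63   8 242] [308.  224.9] [0.517 0.005 0.03 ]
[164 227  44  19 680] [186.5 235.2] [0.479 0.392 0.03 ]
[267 246  21  13  74] [277.5 249.9] [0.436 0.102 0.03 ]
[153 273   8  10  57] [156.2 278. ] [0.343 0.481 0.03 ]
[  0 291  23  33 431] [  7.3 306.4] [0.251 0.93  0.03 ]
[329 359   9  14  48] [333.  366.3] [ 0.083 -0.073  0.03 ]
[281 364   8   9  47] [284.7 368. ] [0.076 0.075 0.03 ]
```

View pics/c1.png

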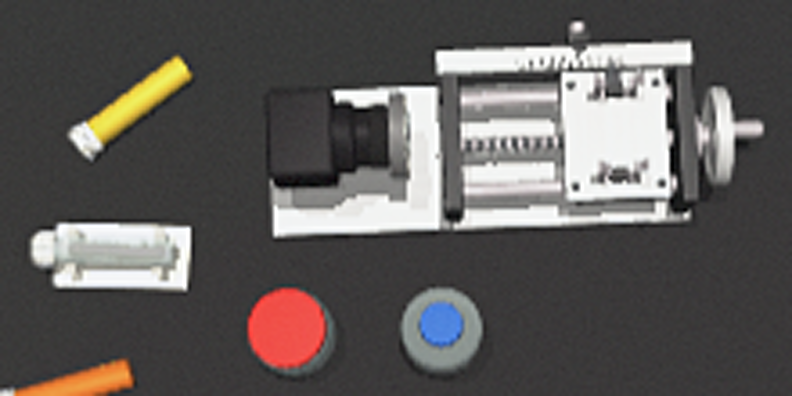

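```bash
python3 - <<'E'
from h import *
p=viewer.camera_params('wrist'); print(np.round(p['camera_matrix'],1).tolist(),p['dist'])
R=np.array(env.current_tool_rot());t=np.array(env.current_tool_pos());T=np.array(p['pose'])
print(R.round(3).tolist(),'cam in tool',(R.T@(T[:3,3]-t)).round(3),(R.T@T[:3,:3]).round(3).tolist())
# viewpoints: options for jaw yaw; q6
def rot(a): 
    a=np.radians(a); return np.array([[np.cos(a),np.sin(a),0],[np.sin(a),-np.cos(a),0],[0,0,-1]])
for nm,pos in (('tube',[.48,.39,.28]),('rail',[.57,0.0,.40]),('wheel',[.6,-.2,.3])):
  for a in (0,90,180,-90):
    q=env.solve_ik(pos,rot(a)); print(nm,a,None if q is None else np.round(q,1))
E
```

```text
[[316.9, 0.0, 283.6], [0.0, 316.9, 209.6], [0.0, 0.0, 1.0]] [-0.0495118  0.         0.         0.         0.       ]
[[0.346, 0.938, -0.001], [0.938, -0.346, -0.001], [-0.002, -0.0, -1.0]] cam in tool [ 0.    -0.082 -0.161] [[1.0, -0.0, 0.0], [0.0, 0.955, 0.296], [-0.0, -0.296, 0.955]]
tube 0 [32.7 19.6 79.7 -0.  80.7 32.7]
tube 90 [ 32.7  19.6  79.7  -0.   80.7 -57.3]
tube 180 [  32.7   19.6   79.7   -0.    80.7 -147.3]
tube -90 [ 32.7  19.6  79.7  -0.   80.7 122.7]
rail 0 [-6.9 11.9 74.3 -0.  93.8 -6.9]
rail 90 [ -6.9  11.9  74.3  -0.   93.8 -96.9]
rail 180 None
rail -90 [-6.9 11.9 74.3 -0.  93.8 83.1]
wheel 0 [-24.7  20.1  76.2  -0.   83.7 -24.7]
wheel 90 [ -24.7   20.1   76.2   -0.    83.7 -114.7]
wheel 180 [-24.7  20.1  76.2  -0.   83.7 155.3]
wheel -90 [-24.7  20.1  76.2  -0.   83.7  65.3]
```

```bash
cat >> h.py <<'E'
def rot(a): 
    a=np.radians(a); return np.array([[np.cos(a),np.sin(a),0],[np.sin(a),-np.cos(a),0],[0,0,-1.]])
E
python3 - <<'E'
from h import *
env.move_to([.57,-.06,.24],rot(90)); print(env.current_time()); a=snap('wrist','w_rail')[0]
env.move_to([.48,.37,.22],rot(0)); print(env.current_time()); b=snap('wrist','w_tube')[0]
cv2.imwrite('pics/v2.png',cv2.resize(a[40:400,60:540],None,fx=1.66,fy=1.66,interpolation=cv2.INTER_CUBIC))
cv2.imwrite('pics/v3.png',cv2.resize(b[60:360,100:500],None,fx=1.6,fy=1.6,interpolation=cv2.INTER_CUBIC))
E
```

```text
2.65
4.7083
```

View pics/v2.png

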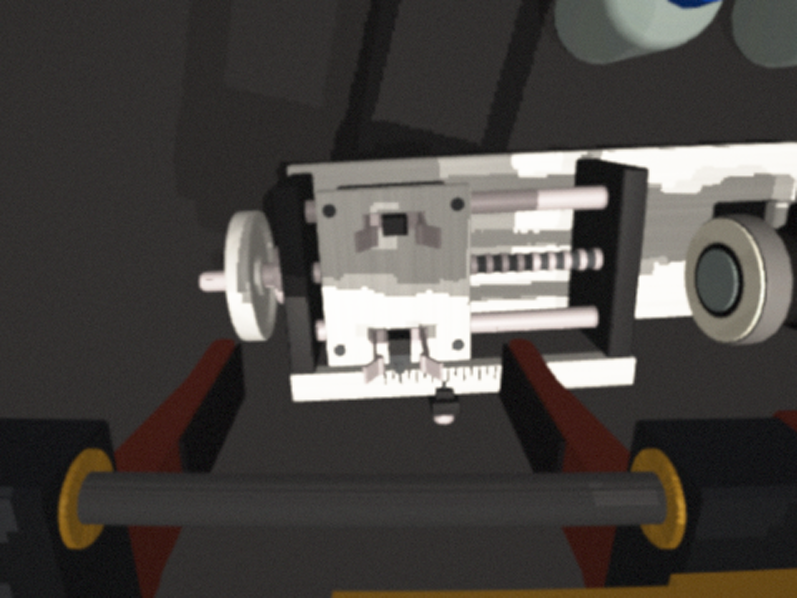

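View pics/v3.png

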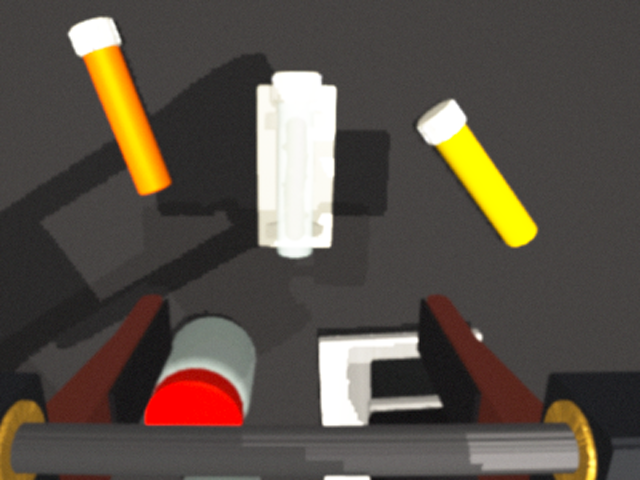

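```bash
python3 - <<'E'
from h import *
_,d,p=load('w_rail'); f=lambda L:[(60+x/1.66,40+y/1.66) for x,y in L]
sb=plane(p,f([(293,400),(634,382),(291,376),(634,358)]),.1); print('scale',sb.round(4).tolist())
for i,j in((0,1),(2,3)):
    v=sb[j]-sb[i]; print('ang',np.degrees(np.arctan2(-v[0],v[1])),np.linalg.norm(v))
c=plane(p,f([(313,191),(468,184),(330,365),(470,360)]),.1); print('carr',c.round(4).tolist(),c.mean(0))
s=plane(p,f([(330,211),(457,204),(340,350),(458,345)]),.1); print('screws',s.round(4).tolist(),s.mean(0))
print('clipsaddles z.115',plane(p,f([(395,224),(399,340)]),.115).round(4).tolist())
print('rider',plane(p,f([(444,400),(444,385)]),.1).round(4).tolist())
uv=f([(210,281),(203,281),(222,281),(250,212),(250,338),(237,275),(395,260)])
print('depth handle,handle tip,..,rim near,rim far,face',bydepth(p,d,uv).round(4).tolist())
_,d,p=load('w_tube'); f=lambda L:[(100+x/1.6,60+y/1.6) for x,y in L]
print('rest',plane(p,f([(257,86),(336,85),(258,246),(331,246)]),.008).round(4).tolist())
t=plane(p,f([(297,75),(294,255)]),.045); print('tube',t.round(4).tolist())
print('tube depth',bydepth(p,d,f([(297,85),(295,150),(294,250)])).round(4).tolist())
_,d,p=load('side0'); 
E
```

```text
scale [[0.6613, -0.1094, 0.1], [0.6491, 0.1107, 0.1], [0.6441, -0.1099, 0.1], [0.632, 0.108, 0.1]]
ang 3.1852558129470077 0.2205140878766052
ang 3.168435107604737 0.2182840986701115
carr [[0.5274, -0.0922, 0.1], [0.5233, -0.0041, 0.1], [0.6363, -0.0849, 0.1], [0.6329, 0.0032, 0.1]] [ 0.57996802 -0.04452527  0.1       ]
screws [[0.5388, -0.0827, 0.1], [0.5347, -0.0099, 0.1], [0.626, -0.0785, 0.1], [0.6226, -0.0049, 0.1]] [ 0.58053068 -0.04400369  0.1       ]
clipsaddles z.115 [[0.5435, -0.046, 0.115], [0.6127, -0.0426, 0.115]]
rider [[0.6613, -0.012, 0.1], [0.6504, -0.0125, 0.1]]
depth handle,handle tip,..,rim near,rim far,face [[0.5963, -0.1718, 0.0504], [0.5959, -0.1764, 0.0515], [0.5961, -0.1632, 0.051], [0.5432, -0.1343, 0.0771], [0.6195, -0.1351, 0.0965], [0.5736, -0.136, 0.1123], [0.5684, -0.0449, 0.0984]]
rest [[0.454, 0.4495, 0.008], [0.5098, 0.4501, 0.008], [0.4524, 0.3307, 0.008], [0.5088, 0.3307, 0.008]]
tube [[0.482, 0.4563, 0.045], [0.4802, 0.336, 0.045]]
tube depth [[0.482, 0.4503, 0.0577], [0.4808, 0.4102, 0.0542], [0.4801, 0.343, 0.055]]
```

v2 (rail, scale 1.66, offset (60,40)): carriage corners run from (313,191) to (470,360), clips sit at (395,224) and (399,340), and the rider is at (444,400). The handle is at (210,281), at the wheel's bottom. v3 (scale 1.6): the tube runs from cap (297,75) to glass end (294,255). That gives a length of 120 mm, which agrees with the description.

The rail is turned 3.2° and the carriage is about 28 mm short of the rider. I'll wind first, while the pointer is still clearly visible.

```bash
cat >> h.py <<'E'
ANG=np.radians(3.18)
ux=np.array([-np.sin(ANG),np.cos(ANG),0]); ry=np.array([-np.cos(ANG),-np.sin(ANG),0]); Z=np.array([0,0,1.])
C0=np.array([.5803,-.0443,0])            # carriage centre at the start
O=C0+ux*((-.140-C0[1])/ux[1]+.179)       # rail origin
B=np.stack([ux,ry,Z],1)
W=lambda r:O+B@np.array(r,float)         # rail -> world
L=40
def lean(deg=40):
    s,c=np.sin(np.radians(deg)),np.cos(np.radians(deg)); z=-c*Z+s*ux; x=-ry
    return np.stack([x,np.cross(z,x),z],1)
def tcp(g,R): return np.asarray(g)+.019*R[:,2]   # TCP for a grasp point
def cloud(f):
    im,d,p=load(f); v,u=np.nonzero(d>0); o,r=ray(p,np.c_[u,v]); return (o+r*d[v,u][:,None]-O)@B,im[v,u],np.c_[u,v]
E
python3 - <<'E'
from h import *
print('O',O)
X,_,_=cloud('w_rail')
def handle(X):
    k=(X[:,0]<-.183)&(X[:,0]>-.26)&(abs(X[:,1])<.06)&(X[:,2]>.02)&(X[:,2]<.13)
    H=X[k]; print('handle',len(H),np.percentile(H,[1,50,99],axis=0).round(4).tolist())
    k=(X[:,0]<-.155)&(X[:,0]>-.185)&(abs(X[:,1])<.06)&(X[:,2]>.02)&(X[:,2]<.13)
    H=X[k]; print('wheel',len(H),np.percentile(H,[1,50,99],axis=0).round(4).tolist())
handle(X)
R=lean()
q0=None
for th in range(0,360,45):
    t=np.radians(th); g=W([-.206,-.031*np.sin(t),.074+.031*np.cos(t)]); q=env.solve_ik(tcp(g,R),R); print(th,None if q is None else np.round(q,0))
t=np.radians(164); g=W([-.204,-.031*np.sin(t),.074+.031*np.cos(t)])
env.move_to(tcp(g,R)-.12*R[:,2],R); print(env.current_time())
snap('wrist','w_wh'); X,_,_=cloud('w_wh'); handle(X)
E
```

```text
O [0.57568729 0.03872437 0.        ]
handle 171 [[-0.2188, -0.017, 0.0417], [-0.2099, -0.0087, 0.0492], [-0.2015, -0.0035, 0.0517]]
wheel 2185 [[-0.1817, -0.0364, 0.0386], [-0.1718, 0.0065, 0.0917], [-0.1556, 0.0416, 0.1151]]
0 [-39.  43.  80.  28.  87. -52.]
45 [-38.  45.  78.  29.  87. -51.]
90 [-38.  47.  77.  29.  86. -51.]
135 [-38.  48.  79.  29.  83. -52.]
180 [-39.  47.  81.  29.  82. -54.]
225 [-40.  46.  84.  28.  81. -56.]
270 [-41.  44.  85.  28.  83. -55.]
315 [-40.  42.  83.  28.  85. -54.]
7.0167
handle 1139 [[-0.2598, -0.0567, 0.0409], [-0.192, -0.0074, 0.0502], [-0.1831, 0.039, 0.1287]]
wheel 5723 [[-0.1846, -0.0391, 0.0369], [-0.178, 0.0001, 0.086], [-0.1684, 0.0389, 0.1148]]
```

View pics/w_wh.png

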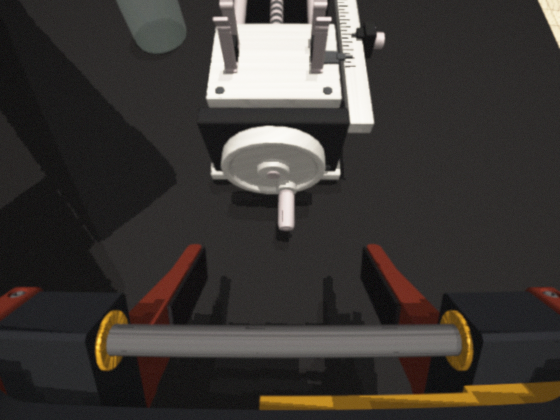

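The wheel view shows the hub at (273,170), the handle from (284,188) to (286,228), the carriage pointer at (345,57) and the rider tip at (356,35).

```bash
python3 - <<'E'
from h import *
X,c,uv=cloud('w_wh'); im,d,p=load('w_wh')
k=(uv[:,0]>274)&(uv[:,0]<298)&(uv[:,1]>190)&(uv[:,1]<234)&(X[:,2]>.03)&(X[:,0]>-.235)
H=X[k]
for a in np.arange(-.22,-.18,.005):
    h=H[(H[:,0]>=a)&(H[:,0]<a+.005)]
    if len(h)>3: print(round(a,3),len(h),'y',h[:,1].min().round(4),h[:,1].max().round(4),'ztop',h[:,2].max().round(4))
print('tip x',np.sort(H[:,0])[:5].round(4))
# wheel outer face points
k=(uv[:,0]>215)&(uv[:,0]<332)&(uv[:,1]>120)&(uv[:,1]<198)&(X[:,0]<-.15)&(X[:,0]>-.19)
F=X[k]; print('wheel y ext',np.percentile(F[:,1],[.3,99.7]).round(4),'z',np.percentile(F[:,2],[.3,99.7]).round(4),'face x hist',np.histogram(F[:,0],bins=np.arange(-.19,-.15,.004)))
print('tips rail', [((plane(p,[t],.1)[0]-O)@B).round(4).tolist() for t in ((345,57),(356,35))])
cv2.imwrite('pics/c5.png',cv2.resize(im[0:110,300:400],None,fx=5.4,fy=5.4,interpolation=cv2.INTER_CUBIC))
E
```

```text
-0.22 128 y -0.0167 -0.004 ztop 0.0513
-0.215 87 y -0.0167 -0.004 ztop 0.052
-0.21 89 y -0.0167 -0.0039 ztop 0.0521
-0.205 85 y -0.0168 -0.0039 ztop 0.0515
-0.2 85 y -0.0169 -0.0038 ztop 0.0516
-0.195 81 y -0.0169 -0.0038 ztop 0.0518
-0.19 49 y -0.0169 -0.0019 ztop 0.0511
-0.185 19 y -0.02 -0.0007 ztop 0.0439
tip x [-0.2209 -0.2207 -0.2207 -0.2205 -0.2205]
wheel y ext [-0.0574  0.0614] z [-0.0028  0.1151] face x hist (array([  57,  682, 2271, 2145,  477,  551,  274,  186,  254, 1907]), array([-0.19 , -0.186, -0.182, -0.178, -0.174, -0.17 , -0.166, -0.162,
       -0.158, -0.154, -0.15 ]))
tips rail [[-0.0839, -0.0613, 0.1], [-0.056, -0.0736, 0.1]]
```

View pics/c5.png

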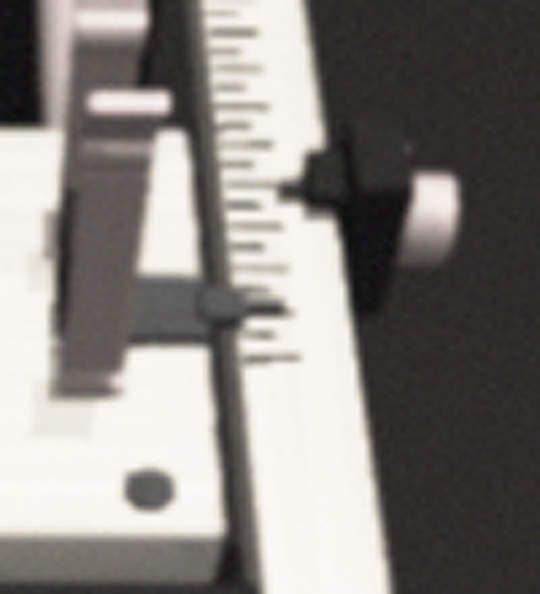

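```bash
python3 - <<'E'
from h import *
p=load('w_wh')[2]
a,b=[(plane(p,[t],.1)[0]-O)@B for t in ((352.8,57.),(352.2,35.2))]; print('pointer',a.round(4),'index',b.round(4),'diff',(b-a)[0])
R=lean(); G=lambda t:tcp(W([-.2065,-.031*np.sin(t),.074+.031*np.cos(t)]),R)
t=np.radians(160.7); f0=np.array(env.current_wrist_force())
env.move_linear(G(t)-.03*R[:,2],speed=.15); env.move_linear(G(t),speed=.06)
print('f',np.array(env.current_wrist_force()).round(1),f0.round(1))
env.grasp(15); print('w',env.current_gripper_width()*88,'f',np.array(env.current_wrist_force()).round(1),B.T@(np.array(env.current_tool_pos())-G(t)),env.current_time())
E
```

```text
pointer [-0.0838 -0.0681  0.1   ] index [-0.0563 -0.0701  0.1   ] diff 0.027465240609413633
f [ 0.5  0.6 -0.3] [-0.2  1.2 -0.8]
w 14.116166912397635 f [ 0.6  1.  -0.8] [ 4.85781408e-06 -1.71908460e-04 -3.79703686e-05] 9.575
```

```bash
cat >> h.py <<'E'
def wind(th0,th1,gx=-.2065,hy=0.,hz=.074,n=None,speed=.08,verbose=True):
    R=lean(); n=n or max(1,int(round(abs(th1-th0)/15))); F=[]
    for t in np.radians(np.linspace(th0,th1,n+1)[1:]):
        env.move_linear(tcp(W([gx,hy-.031*np.sin(t),hz+.031*np.cos(t)]),R),speed=speed)
        f=B.T@np.array(env.current_wrist_force()); F.append(f)
        if verbose and len(F)%6==0: print(round(np.degrees(t)),f.round(1),round(env.current_gripper_width()*88,1),round(env.current_time(),2))
        if np.linalg.norm(f)>45: print('FORCE',f,np.degrees(t)); return np.degrees(t),F
    return th1,F
E
python3 - <<'E'
from h import *
print(wind(160.7,340.7)[0])
E
```

```text
251 [ 1.8 -0.9  2.4] 14.0 11.07
341 [ 2.1 -2.5 -3.5] 14.2 12.57
340.7
```

```bash
python3 - <<'E'
from h import *
print(wind(340.7,1150.7,n=45,speed=.1)[0],env.current_time())
im=snap('wrist','w_a')[0]; cv2.imwrite('pics/c6.png',im)
E
```

```text
449 [ 1.8 -3.2 -3.1] 14.1 14.07
557 [-0.1  2.5 -1.3] 13.9 15.57
665 [ 2.6 -3.4  0.5] 13.7 17.07
773 [ 1.8 -3.8 -0.5] 13.9 18.57
881 [ 0.7  0.3 -6.5] 14.2 20.07
989 [ 0.9 -0.7  3.1] 14.0 21.57
1097 [ 1.6 -1.4 -0.3] 13.6 23.07
1150.7 23.825
```

View pics/c6.png

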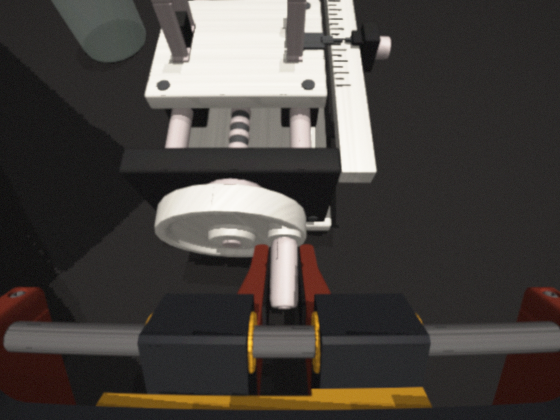

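The pointer tip is now practically opposite the rider tip, at about (345,40). I'll measure in an enlarged crop.

```bash
python3 - <<'E'
from h import *
im,_,p=load('w_a')
c=cv2.resize(im[15:65,300:385],None,fx=9,fy=9,interpolation=cv2.INTER_CUBIC)
cv2.imwrite('pics/c7.png',c)
# rail-x reference: a line of constant rail x through (345,40)
q=(plane(p,[(345,40)],.1)[0]-O)@B; print(q)
for dx in(0,.002): print(proj(p,[W([q[0]+dx,y,.1]) for y in(-.06,-.07,-.08)]).round(1).tolist())
E
```

```text
[-0.05555412 -0.06941071  0.1       ]
[[330.6, 39.9], [345.9, 40.0], [361.2, 40.2]]
[[330.4, 37.7], [345.6, 37.9], [360.8, 38.1]]
```

View pics/c7.png

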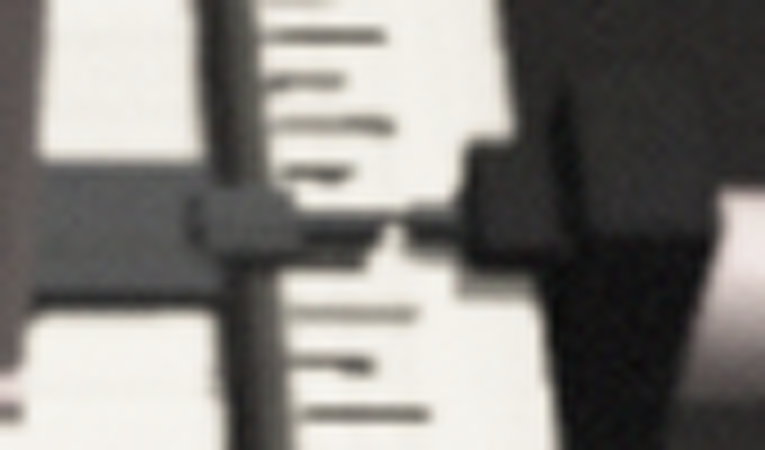

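The tips agree to within about 0.5 mm. I'll nudge 7° further, release, back off and fetch the tube.

```bash
python3 - <<'E'
from h import *
wind(1150.7,1157.7,n=1); env.open_jaws()
R=lean(); env.move_linear(np.array(env.current_tool_pos())-.13*R[:,2],speed=.2)
print(env.current_wrist_force(),env.current_time())
Rt=rot(-.8); g=np.array([.481,.388,.026])
env.move_to(g+[0,0,.15],Rt); env.move_linear(g+[0,0,.04],speed=.2); env.move_linear(g,speed=.06)
print('f',np.array(env.current_wrist_force()).round(1)); env.grasp(45)
print('w',env.current_gripper_width()*88,np.array(env.current_wrist_force()).round(1),env.current_time())
env.move_linear(g+[0,0,.22],speed=.2)
print('w',env.current_gripper_width()*88,np.array(env.current_wrist_force()).round(1),env.current_time())
c=W([-.0554,0,.111]); Rp=rot(93.18)
print(c,env.solve_ik(c,Rp),env.solve_ik(c+[0,0,.14],Rp))
E
```

```text
[-0.19842274  0.14543224  0.5452601 ] 26.125
f [-0.1 -0.   0. ]
w 24.41482636239982 [ 0.4 -0.3 -1. ] 30.9667
w 24.15691985203129 [-1.   0.6 -0.8] 32.2167
[ 0.57876049 -0.01659032  0.111     ] [-8.47626351e+00  2.58030468e+01  9.60860399e+01 -2.54444375e-14
  5.81109133e+01 -1.01656264e+02] [-8.47626351e+00  1.74418751e+01  8.70533878e+01 -2.54444375e-14
  7.55047372e+01 -1.01656264e+02]
```

```bash
python3 - <<'E'
from h import *
c=W([-.0554,0,.111]); Rp=rot(93.18)
env.move_to(c+[0,0,.13],Rp); env.move_linear(c+[0,0,.06],speed=.15)
print(env.current_time(),np.array(env.current_tool_pos()).round(4))
im=snap('wrist','w_p')[0]; s=snap('side','s_p')[0]
cv2.imwrite('pics/c8.png',np.hstack([cv2.resize(im[100:420,120:450],(412,400)),cv2.resize(s[150:310,250:400],(375,400),interpolation=cv2.INTER_CUBIC)]))
E
```

```text
34.8583 [ 0.5792 -0.0164  0.1714]
```

View pics/c8.png

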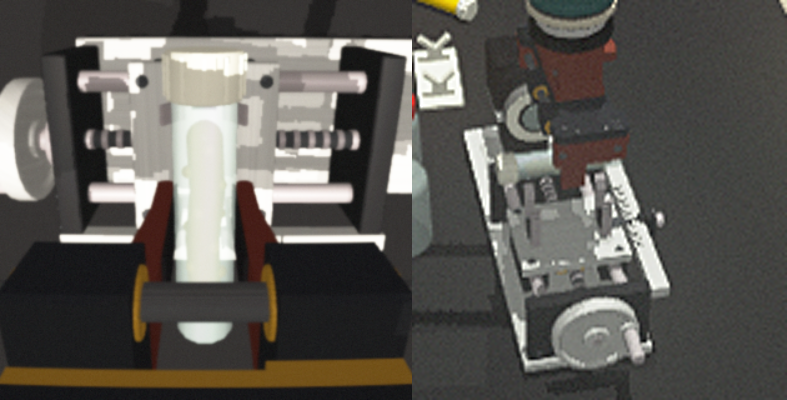

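Screws average u≈203.5, the tube u≈205 and the camera's axis u≈204.5 in the left crop, so the tube is centred over the clips to within about 1 mm. I'll check its position along the axis, then press.

```bash
python3 - <<'E'
from h import *
p=load('w_p')[2]; e=[(plane(p,[q],.190)[0]-O)@B for q in((284,141.6),(284,372))]; print('cap end,glass end',np.round(e,4).tolist())
c=W([-.0554,0,.111])
off=((e[0][1]-.068)+(e[1][1]+.052))/2; print('offset y',off)
env.move_linear(c+[0,0,.024],speed=.12)
for dz in np.arange(.020,-.0021,-.002):
    env.move_linear(c+[0,0,dz],speed=.04); f=B.T@np.array(env.current_wrist_force())
    print(round(dz,3),f.round(1),(np.array(env.current_tool_pos())-c)[2].round(4))
    if f[2]>45 or np.linalg.norm(f)>70: print('stop');break
print(env.current_time(),env.current_gripper_width()*88)
E
```

```text
cap end,glass end [[-0.0549, 0.0688, 0.19], [-0.0548, -0.0589, 0.19]]
offset y -0.0030518981371494003
0.02 [-0.2 -0.6 -0. ] 0.0204
0.018 [-0.   0.  -0.5] 0.0182
0.016 [ 0.  -0.6  5. ] 0.0168
0.014 [0.2 0.4 7.6] 0.0151
0.012 [-0.5 -0.1  8.2] 0.0133
0.01 [ 0.2 -0.6  7.2] 0.0113
0.008 [-0.4 -1.5  4.5] 0.009
0.006 [-0.9 -3.1  1.7] 0.0066
0.004 [-0.4 -2.2 -2.3] 0.0034
0.002 [-1.8 -0.5 -4.9] 0.0011
0.0 [-1.3  1.5  0. ] -0.0001
-0.002 [-1.1  6.3 14.8] -0.0003
38.4083 24.261371041032344
```

The force rose to 8 N, fell as the clips snapped, then rose against the saddle at the nominal height. I'll release, back off and check.

```bash
python3 - <<'E'
from h import *
c=W([-.0554,0,.111])
env.move_linear(c,speed=.04); env.open_jaws(); env.move_linear(c+[0,0,.17],speed=.15)
print(env.current_time(),np.array(env.current_wrist_force()).round(1))
im,d,p=snap('wrist','w_f')
X,col,uv=cloud('w_f')
k=(abs(X[:,0]+.0554)<.03)&(abs(X[:,1])<.09)&(X[:,2]>.134)&(X[:,2]<.155)
T=X[k]
for a in np.arange(-.06,.075,.01):
    h=T[(T[:,1]>=a)&(T[:,1]<a+.01)]
    if len(h)>5: print(round(a,3),len(h),'xmid',((h[:,0].min()+h[:,0].max())/2).round(4),'ztop',np.percentile(h[:,2],90).round(4))
env.move_to(W([-.20,.0,.30]),lean()); im2,_,_=snap('wrist','w_g'); print(env.current_time())
cv2.imwrite('pics/c9.png',np.hstack([cv2.resize(im[60:420,130:440],(430,500)),cv2.resize(im2[0:300,180:390],(350,500))]))
E
```

```text
41.0167 [-0.  -0.8  0.1]
-0.05 184 xmid -0.0556 ztop 0.1437
-0.04 407 xmid -0.0557 ztop 0.149
-0.03 202 xmid -0.0557 ztop 0.141
-0.02 203 xmid -0.0557 ztop 0.1409
-0.01 209 xmid -0.0557 ztop 0.1411
0.0 217 xmid -0.0557 ztop 0.141
0.01 221 xmid -0.0557 ztop 0.1411
0.02 229 xmid -0.0556 ztop 0.1408
0.03 456 xmid -0.0556 ztop 0.149
0.04 270 xmid -0.0561 ztop 0.1418
0.05 283 xmid -0.0556 ztop 0.1428
0.06 315 xmid -0.0556 ztop 0.1429
0.07 35 xmid -0.0551 ztop 0.1424
42.1
```

View pics/c9.png

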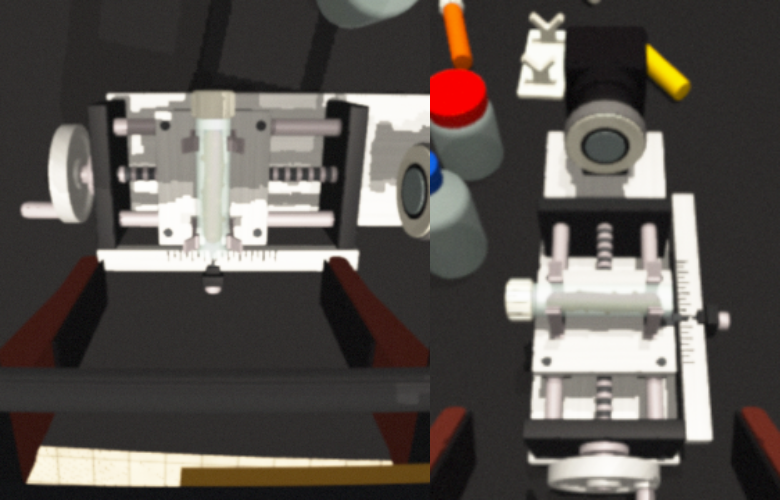

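The tube is seated in both clips, level and square, and the tips face each other. One last number: where the tube sits along its axis relative to the clips.

```bash
python3 - <<'E'
from h import *
X,col,uv=cloud('w_f')
k=(abs(X[:,0]+.0554)<.025)&(abs(X[:,1])<.06)&(X[:,2]>.146)&(X[:,2]<.16); y=X[k][:,1]
a,b=[ (np.percentile(q,2)+np.percentile(q,98))/2 for q in(y[y<0],y[y>0])]; print('clips',a,b,'mid',(a+b)/2)
k=(abs(X[:,0]+.0556)<.004)&(abs(X[:,1])<.09)&(X[:,2]>.136)&(X[:,2]<.15); y=np.sort(X[k][:,1]); print('tube ext top',y[:3],y[-3:])
k=(abs(abs(X[:,0]+.0556)-.0135)<.0008)&(X[:,1]>.03)&(X[:,1]<.09)&(X[:,2]>.125)&(X[:,2]<.14);y=X[k][:,1];print('cap sides',np.percentile(y,[2,98]))
for n in('w_g',):
    p=load(n)[2]; im=load(n)[0]
    # crop: u=180+(x-430)*.6, v=y*.6
    f=lambda x,y:(180+(x-430)*.6,y*.6)
    for nm,q in dict(capend=f(506,300),shoulder=f(533,300),glassend=f(672,301),pointer=f(685,318),rider=f(694,317)).items():
        print(nm,((plane(p,[q],.1 if nm in('pointer','rider') else .13)[0]-O)@B).round(4))
E
```

```text
clips -0.03603773802532307 0.0359027015907147 mid -6.751821730418411e-05
tube ext top [-0.0487593  -0.04872158 -0.04858068] [0.07033823 0.07034194 0.07036838]
cap sides [0.04063226 0.07068966]
capend [-0.0566  0.0719  0.13  ]
shoulder [-0.0566  0.0519  0.13  ]
glassend [-0.0572 -0.0506  0.13  ]
pointer [-0.0563 -0.0646  0.1   ]
rider [-0.0554 -0.0718  0.1   ]
```

```bash
python3 -c "
from h import *
print(env.current_time(),np.abs(env.current_qd()).max()); print(workorder.finish_job())"
```

```text
42.1 1.0605623145438017
the job is handed in; nothing more can be done
None
```

The job is handed in at 42 s of the 72 s allowed; no verdict is reported. I wound the handwheel about 2.77 turns (27.7 mm), then took the clear tube from its rest and pressed it into both clips, cap towards the robot.

**Pressing:** the force rose to about 8 N, slightly below the 10 to 20 N expected, then dropped as the clips closed. It rose again at the nominal seated height, to about 15 N 2 mm further down.

**Last checks, from the wrist camera after release:**

| What | Measured | Limit |
|---|---|---|
| Tube across the clips (rail x) | within about 0.5 mm of the carriage centre, square | 3 mm, 0.08 rad |
| Tube height | level; top of the glass at 141 mm, about 1.5 mm under nominal | 3 mm |
| Tube along its axis | about 2 to 3 mm towards the cap end | 9 mm |
| Pointer against index tip | about 0.5 to 1 mm short | 2.5 mm |

- **Disagreement:** estimates of the distance to wind differed by about 0.5 mm, 27.5 against 27.9 mm, so I wound to between them.
- **Arm at hand-in:** clear of everything, but one joint still read about 1 degree/s just beforehand.
- **Other things on the bench:** the arm's route stayed clear of the rack, bottle and jar. I did not re-measure their positions.

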